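# Load a tube and index the carriage at the reader

### The arm

A 6-joint arm with a two-finger parallel gripper is mounted at the origin on a cart in front of the work surface, level with it; the furniture and walls round the work are solid. World frame = base frame: x ahead of the robot, y to its left, z up, the work surface at z = 0. Lengths are in m, angles in rad, forces in N, time in s.
With the tool pointing down it reaches from about 0.35 to 1 m from the base axis. Payload 7.1 kg.
Tool frame: the origin (TCP) lies between the finger pads; the fingertips stand 22 mm ahead of it and the grasp point (between the pads) lies 3 mm ahead of it; z points along the fingers, y is the line along which they close (so a half turn about z gives the same grasp; the last joint's range is limited). The gripper opens to 85 mm and grips with 20 to 120 N. Pads are 22 mm wide; open, the fingers measure 114 mm over their backs; the gripper's body (76 mm by 85 mm) begins 54 mm behind the grasp point. The pads swing forward as they close: fully open they stand 13 mm farther back than shut.
Start: joints at [1.301, 0.423, 1.63, -0, 1.089, -0.019], TCP at [0.155, 0.605, 0.227] pointing down, gripper open.
Joint ranges: [-3, 3], [-0.9, 2.11], [0.09, 2.58], [-1.31, 4.45], [0.11, 2.69], [-2.54, 2.54]. Speed limits (rad/s): [2.39, 2.39, 3.01, 3.14, 3.14, 3.14].

### API

Orientations are given as a rotation vector (axis times angle).
In Python, from rig import manip gives the robot as it stands. The module is installed in compiled form; this text tells all that it offers. Calls block until the motion is done:
- manip.move_to(position, orientation): joint-space move of the TCP to a pose.
- manip.servo_line(position, orientation=None, rate=0.15): straight line of the TCP; orientation=None keeps the orientation; rate is the mean speed in m/s.
- manip.set_joints(angles): joint-space move.
- manip.command_gripper(opening, f_grip=None): finger opening in m; f_grip is the grip in N (None keeps the last); returns when the fingers have stopped.
- manip.hold(seconds).
- manip.solve_ik(position, orientation): joint angles nearest the present ones, or None.
- manip.camera(name): name is "side" or "top" or "wrist"; returns a dict with "image" (480x640x3 uint8, red, green, blue), "fx", "fy", "cx", "cy" (pixels), "k1" (the pictures are not rectified: a ray, as slopes to the right and down, at radius r is drawn at 1 + k1 r^2 times it, then the intrinsics apply), "cam_to_world" (4x4, takes a point from camera to world coordinates); the wrist camera has in their place "mount" (4x4, takes a point from camera to tool coordinates, whose origin is the TCP and whose axes are the flange's). Camera axes: x right, y down, z forward; pixel columns grow to the right and rows downward; lengths in m; the calibration is good to about 2 mm. A picture is of the moment at which its call begins: read the wrist's pose just before it. There is no depth.
A pose or a line that the arm cannot do raises manip.IKError and nothing moves.
- manip.sign_off(): hands the job in; it is judged then, once.
Readings, each from a call of its own:
- manip.get_time(): time.
- manip.get_joint_positions(): joint angles.
- manip.get_joint_vel(): joint speeds.
- manip.get_tau(): joint torques, N m.
- manip.get_position(): TCP position.
- manip.get_ee_rot(): TCP orientation.
- manip.get_contact_force(): force on the tool from outside, world axes, zero at the start.
- manip.get_torque(): the same for the moment, N m.
- manip.get_width(): finger opening in m.
- manip.get_grip_force(): force on a finger pad.
Only numpy, scipy, OpenCV 4.12 (cv2) and the standard library are available. Lean on these libraries where they do the work, as an engineer would, in place of code of your own. Each camera call takes 0.05 s, during which the arm holds its last target. There are 200 camera calls.

### The job

Take the lone capped tube from the small grey rack and drop it upright into the square pocket of the carriage while the carriage is still at its loading end. Then slide the carriage along the rail by its upright black grip until its spring ball clicks into the notch before the read head, without running on to the far end. Finish holding the grip there, ball seated and tube still in the pocket; leave the bottle and the hand scanner alone.

Things in the scene. Friction and masses are not known exactly. Their poses are not given: they have to be found in the camera images.
- tube: loose capped sample tube, 96 mm long, body 13 mm, cap 15.6 mm in diameter (the cap is the top 18 mm), 10 to 18 g. Origin: centre of its foot; z runs up to the cap. It stands in the middle hole of the tube rack with 0.5 mm of side clearance, 45 mm deep, its cap top 109 mm above the bench: lift it straight up by more than 50 mm
- tube_rack: small grey five-hole tube rack, 24 mm (x) by 129 mm (y) by 58 mm high, fixed to the bench; the other four holes are empty. Origin: centre of its underside; y along the row of holes, z up. The tube's cap is best pinched across the rack (along x)
- rail: the fixed straight rail, 70 x 350 mm, 28 mm high at its ends. Origin: centre of its underside; y along it towards the far end, z up. The read head, a grey block 40 mm deep (x), 44 mm long (y) and 90 mm high, stands beside it, fixed, its face 58 mm to the +x side of the midline; where along the rail varies
- pocket: open square tube pocket on the carriage, inner width 22 mm, walls 3 mm. Origin: centre of its underside, 32.5 mm above the bench and over the rail's midline; inner floor 4 mm and rim 52 mm above the origin; z up, y along the rail the way the carriage is to slide. A tube in it leans a few degrees; its cap top is about 132 mm above the bench
- grip: upright grip of the carriage, 90 mm further along the rail (+y) than the pocket: a black block 16 mm wide across the rail (x), 22 mm along it (y), 40 mm high, on a thin steel post. Origin: foot of the post, 32.5 mm above the bench; the block reaches from 57 to 97 mm above the origin (its top 129.5 mm above the bench). y along the rail to the far end, z up. Pinch it along x
- carriage (a joint): travel of the carriage in m along +y of the rail: 0 at the loading end, 0.165 at the far end (run no further than 0.150). It starts between 0 and 0.03 and is still at the loading end up to 0.05; drag 1 to 2 N. The notch lies anywhere between 0.075 and 0.125; with the ball seated there the pocket stands squarely before the read head's window
- ball (a joint): spring ball under the carriage, in m: 0 fully out, about 0.0035 pushed in while it rides on the flat of the rail's index strip; under 0.0008 when seated in the V notch. The notch is 13 mm wide, flanks at 40 degrees: the ball starts to drop 6 mm before the notch's centre and then pulls the carriage on; past the centre it holds back with a few N
- bottle: white dropper bottle, 41 mm in diameter, 108 mm high, a bystander behind the rail. Origin: centre of its underside
- scanner: blue hand scanner, 64 x 172 x 36 mm, a bystander lying on the bench. Origin: centre of its underside

How it is judged:
By the outcome, as a careful person would: the job done as asked, in the order asked, and still so for the second after the job is handed in, while the arm keeps its last pose, push and grip.
It also fails if it takes over 66 s, if anything falls off the work surface, if the arm or the gripper's body presses on something with over 40 N, if the wrist force passes 120 N, or if a joint passes its speed limit or range.

## Working session

There is one attempt and no reset: what is moved stays moved. The work goes in short steps, each a Python script; the robot and the scene stay as the last script left them, time stands still between calls to the robot, and variables do not carry over. Pictures are saved under pics/ and viewed, at most 10 in all, crops included, and the job is handed in when it is done.

```bash
mkdir -p pics; cat > h.py <<'E'
import numpy as np, cv2
from rig import manip
from scipy.spatial.transform import Rotation as R
def cam(n):
    p=np.array(manip.get_position()); r=R.from_rotvec(manip.get_ee_rot()).as_matrix()
    c=manip.camera(n)
    if n=="wrist":
        T=np.eye(4);T[:3,:3]=r;T[:3,3]=p; c["cam_to_world"]=T@c["mount"]
    return c
def ray(c,u,v):
    K=np.array([[c["fx"],0,c["cx"]],[0,c["fy"],c["cy"]],[0,0,1]],float)
    q=cv2.undistortPoints(np.array([[[u,v]]],float),K,np.array([c["k1"],0,0,0],float)).ravel()
    T=np.array(c["cam_to_world"]); return T[:3,3],T[:3,:3]@np.array([q[0],q[1],1])
def onz(c,u,v,z):
    o,d=ray(c,u,v); return o+d*(z-o[2])/d[2]
def proj(c,P):
    T=np.array(c["cam_to_world"]); q=T[:3,:3].T@(np.array(P)-T[:3,3]); s=q[:2]/q[2]
    s=s*(1+c["k1"]*(s@s)); return np.array([c["fx"]*s[0]+c["cx"],c["fy"]*s[1]+c["cy"]])
def tri(c1,p1,c2,p2):
    o1,d1=ray(c1,*p1);o2,d2=ray(c2,*p2)
    t=np.linalg.lstsq(np.c_[d1,-d2],o2-o1,rcond=None)[0]
    a=o1+d1*t[0];b=o2+d2*t[1]; return (a+b)/2,np.linalg.norm(a-b)
def save(c,n,s=1): cv2.imwrite("pics/"+n,c["image"][:,:,::-1])
E
python3 - <<'E'
from h import *
import pickle
print(manip.get_time(),manip.get_ee_rot())
for n in("top","side","wrist"):
    c=cam(n); save(c,n+"0.png"); pickle.dump(c,open(n+".pkl","wb")); print(n,np.round(c["cam_to_world"],3).tolist(),c["fx"],c["k1"])
E
```

```text
0.0 [-3.92935278e-01 -3.11670067e+00  2.52867031e-03]
top [[0.112, -0.968, 0.225, 0.426], [-0.994, -0.109, 0.027, -0.103], [-0.001, -0.227, -0.974, 0.931], [0.0, 0.0, 0.0, 1.0]] 455.8062205791063 0.035980966718577444
side [[0.999, -0.007, -0.031, 0.623], [0.026, -0.367, 0.93, -1.044], [-0.018, -0.93, -0.367, 0.426], [0.0, 0.0, 0.0, 1.0]] 588.588714733771 -0.06527553641864932
wrist [[0.247, 0.927, 0.283, 0.082], [0.969, -0.236, -0.074, 0.625], [-0.002, 0.292, -0.956, 0.373], [0.0, 0.0, 0.0, 1.0]] 404.5521705630603 -0.09123256354489402
```

View pics/top0.png

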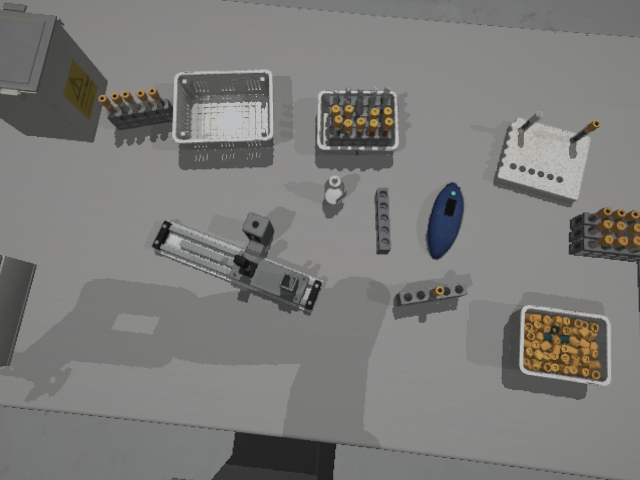

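View pics/side0.png

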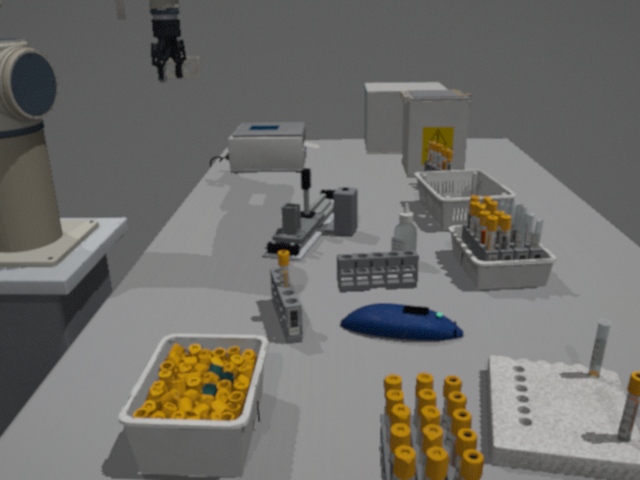

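The top view shows the tube cap at (440,290) in the small rack (395–467, 285–303). The rail runs from its loading end at (315,295) to the far end at (163,237), with the pocket at about (289,283), the grip at (242,264) and the read head at (257,228). The side view shows the cap at (284,257), the pocket at (290,215) and the grip at (306,180).

```bash
python3 - <<'E'
from h import *
import pickle
t=pickle.load(open("top.pkl","rb"));s=pickle.load(open("side.pkl","rb"))
def cen(c,box,f):
    x0,y0,x1,y1=box; im=c["image"][y0:y1,x0:x1]; m=f(im).astype(np.uint8)
    n,l,st,ce=cv2.connectedComponentsWithStats(m); i=1+np.argmax(st[1:,4]); return ce[i]+[x0,y0],st[i]+np.array([x0,y0,0,0,0])
org=lambda im:(im[...,0]>130)&(im[...,2]<90)&(im[...,0]>im[...,2]+80)
a,sa=cen(t,(425,275,455,305),org); b,sb=cen(s,(270,240,300,275),org)
print(a,sa,b,sb,tri(t,a,s,b), onz(t,*a,.107))
bl=lambda im:im.max(2)<45
g,sg=cen(s,(295,160,315,195),bl); print("grip side",g,sg)
print("scale grip top approx",onz(t,242,264,.12),onz(t,315,295,.03),onz(t,163,237,.03))
e=np.hstack([cv2.resize(t["image"][210:320,145:330],None,fx=4.2,fy=4.2,interpolation=3)])
cv2.imwrite("pics/a.png",e[:,:,::-1])
e=cv2.resize(s["image"][160:345,255:365],None,fx=3.2,fy=3.2,interpolation=3)
e2=cv2.resize(t["image"][270:320,385:475],None,fx=4.5,fy=4.5,interpolation=3)
o=np.zeros((592,352+405,3),np.uint8);o[:,:352]=e;o[:225,352:]=e2
cv2.imwrite("pics/b.png",o[:,:,::-1])
E
```

```text
[439.33333333 290.        ] [436 287   8   7  24] [283.9137931  254.29310345] [278 251  11  10  58] (array([ 0.54350813, -0.29811994,  0.10568099]), np.float64(0.0009122676101208777)) [ 0.54286631 -0.29786434  0.107     ]
grip side [305.36666667 178.9       ] [301 169   9  21 150]
scale grip top approx [0.54801274 0.06019932 0.12      ] [ 0.51637343 -0.07392676  0.03      ] [0.59857582 0.24491849 0.03      ]
```

View pics/a.png

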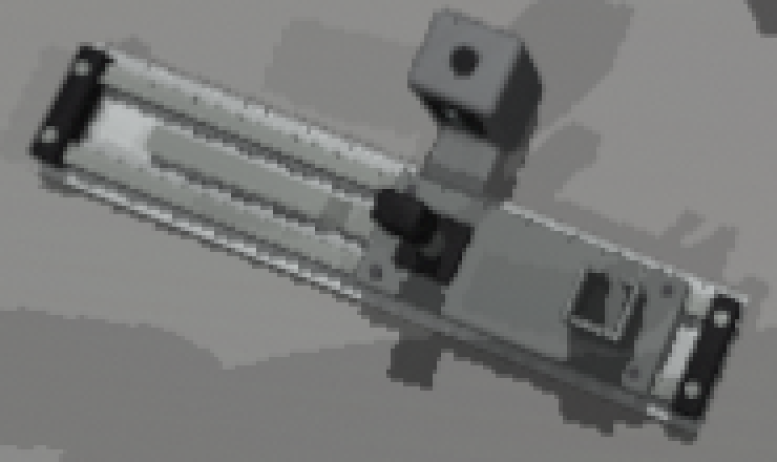

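View pics/b.png

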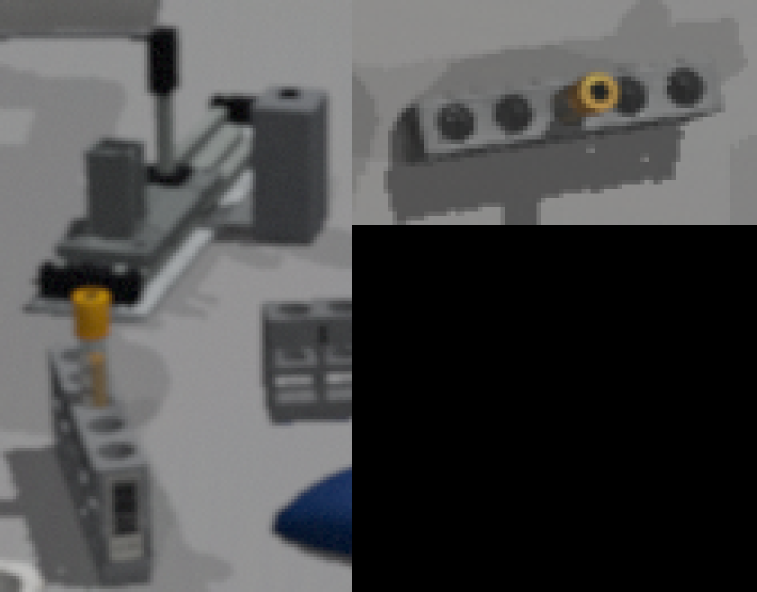

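```bash
python3 - <<'E'
from h import *
import pickle
t=pickle.load(open("top.pkl","rb"));s=pickle.load(open("side.pkl","rb"))
A=lambda x,y:(145+x/4.2,210+y/4.2)
B=lambda x,y:(385+(x-352)/4.5,270+y/4.5)
S=lambda x,y:(255+x/3.2,160+y/3.2)
far=onz(t,*A(71,105),.028);near=onz(t,*A(709,356),.028);pk=onz(t,*A(606,303),.0845);hd=onz(t,*A(465,58),.09)
d=(far-near)[:2];L=np.hypot(*d);d/=L;n=np.array([d[1],-d[0]])
print("len",L,"yaw y-axis",np.degrees(np.arctan2(d[1],d[0])))
mid=((far+near)/2)[:2]
for k,p in dict(pk=pk,hd=hd).items(): print(k,p,"along",(p[:2]-mid)@d,"side",(p[:2]-mid)@n)
print("mid",mid,d,n)
print("pk side tri",tri(t,A(606,303),s,S(116,147)), "head tri",tri(t,A(465,58),s,S(289,97)))
g=pk[:2]+.09*d; print("grip pred",g, "top px pred",proj(t,[*g,.1295]),"seen crop ~",A(395,205),"side pred",proj(s,[*g,.1095]))
h1=onz(t,*B(455,122),.058);h5=onz(t,*B(685,87),.058);print("holes",h1,h5,np.linalg.norm(h5-h1),"mid",(h1+h5)/2)
E
```

```text
len 0.3315068908250753 yaw y-axis 74.95768610602278
pk [ 0.52928293 -0.02530577  0.0845    ] along -0.11792221942860907 side 9.653376405221586e-05
hd [0.63212613 0.0521397  0.09      ] along -0.01643932729371315 side 0.07931614423803098
mid [0.55979433 0.08860083] [0.25953233 0.96573442] [ 0.96573442 -0.25953233]
pk side tri (array([ 0.53083862, -0.02506827,  0.08432137]), np.float64(0.0030725300023159673)) head tri (array([0.63200912, 0.05215667, 0.08980835]), np.float64(0.0003192270110442945))
grip pred [0.55264084 0.06161033] top px pred [240.67378492 260.4605474 ] seen crop ~ (239.04761904761904, 258.8095238095238) side pred [304.56771884 179.55504468]
holes [ 0.52950451 -0.25097872  0.058     ] [ 0.55532446 -0.34647174  0.058     ] 0.09892212771453196 mid [ 0.54241449 -0.29872523  0.058     ]
```

```bash
cat >> h.py <<'E'
def down(ydir):
    y=np.array([ydir[0],ydir[1],0.]);y/=np.linalg.norm(y);z=np.array([0,0,-1.]);x=np.cross(y,z)
    return R.from_matrix(np.c_[x,y,z]).as_rotvec()
def best(p,yd):
    c=[]
    for sgn in(1,-1):
        o=down(sgn*np.array(yd)); q=manip.solve_ik(p,o)
        if q is not None: c.append((abs(q[5]),o,q))
    return min(c,key=lambda k:k[0])[1:]
d=np.array([.2595,.9657]);n=np.array([.9657,-.2595]);rx=np.array([.9653,.2610])
E
python3 - <<'E'
from h import *
T=np.array([.543,-.2983])
o,q=best([*T,.25],rx);print(o,np.round(q,2))
manip.move_to([*T,.25],o); manip.servo_line([*T,.16],rate=.15)
c=cam("wrist");save(c,"w1.png"); print("proj cap top",proj(c,[*T,.109]),proj(c,[*(T+.0078*rx),.109]))
im=c["image"].astype(int);m=((im[...,0]>120)&(im[...,0]>im[...,2]+80)).astype(np.uint8)
k,l,st,ce=cv2.connectedComponentsWithStats(m);print([(st[i].tolist(),ce[i].round(1)) for i in range(1,k) if st[i,4]>150])
print(manip.get_time(),manip.get_contact_force())
E
```

```text
[1.90965195 2.49456085 0.        ] [-0.52  0.39  1.62 -0.    1.13 -0.79]
proj cap top [315.18692    271.95854735] [330.1096755  271.97032334]
[([299, 255, 29, 26, 424], array([312.9, 267.6])), ([208, 444, 24, 13, 152], array([218.1, 449.6])), ([101, 461, 16, 19, 164], array([108. , 472.1]))]
4.375 [ 0.27366784  0.35660766 -0.00227008]
```

View pics/w1.png

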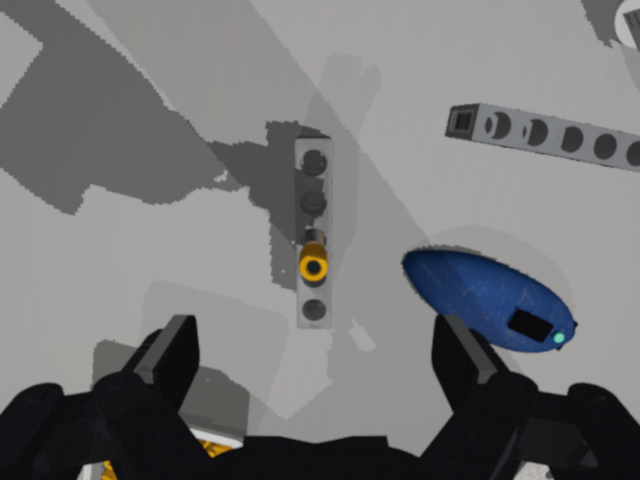

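The wrist view shows the cap top ring at (313.5,267) against a predicted (315,272), which is about 1 mm across and 2.5 mm along. I'll correct and grasp.

```bash
python3 - <<'E'
from h import *
T=np.array([.543,-.2983]);c=cam("wrist");P=onz(c,313.5,267,.109)[:2];print(P)
T2=np.array(T*.5+P*.5); 
manip.servo_line([*T2,.103],rate=.1)
f0=np.array(manip.get_contact_force())
manip.command_gripper(.03,25);manip.command_gripper(.0,25)
f=np.array(manip.get_contact_force())-f0
print(T2,"w",manip.get_width(),manip.get_grip_force(),"dF",f,"rx",f[:2]@rx,manip.get_time(),manip.get_position())
E
```

```text
[ 0.5417263 -0.296191 ]
[ 0.54236315 -0.2972455 ] w 0.011438067207881174 24.35206174850464 dF [-1.30812448  0.93916229  1.58237346] rx -1.0176112033817026 6.0417 [ 0.54244876 -0.29730908  0.10310311]
```

```bash
python3 - <<'E'
from h import *
c=cam("wrist");s=cam("side")
a=c["image"][120:480,160:480]; b=cv2.resize(s["image"][200:320,220:350],None,fx=3,fy=3,interpolation=3)
cv2.imwrite("pics/w2.png",np.hstack([a,b])[:,:,::-1]);print(manip.get_width(),manip.get_position())
E
```

```text
0.01172162020264716 [ 0.5424186  -0.29729322  0.1030841 ]
```

View pics/w2.png

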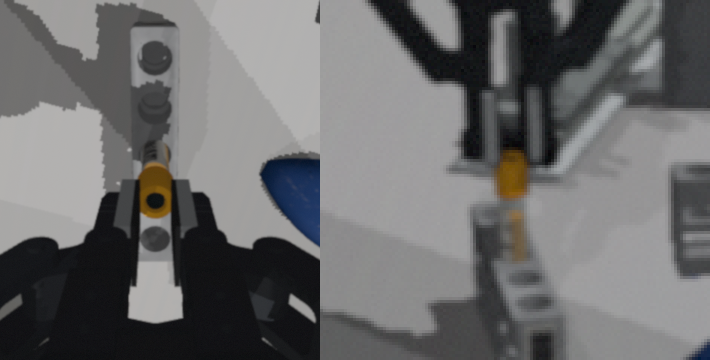

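```bash
python3 - <<'E'
from h import *
c=cam("wrist");s=cam("side");T=np.array([.5424,-.2973])
f=lambda p:np.round(((p-[220,200])*3+[320,0]),0)
w=lambda p:np.round(p-[160,120],0)
for z in(.075,.081,.091,.109):
  for k in(-.0078,.0078): print(z,k,"side",f(proj(s,[*(T+k*rx),z])),"wrist",w(proj(c,[*(T+k*rx),z])))
q=cv2.resize(s["image"][225:285,255:315],None,fx=9,fy=9,interpolation=0);cv2.imwrite("pics/s3.png",q[:,:,::-1])
print(manip.get_joint_positions(),manip.get_tau())
E
```

```text
0.075 -0.0078 side [495. 225.] wrist [140. 171.]
0.075 0.0078 side [528. 221.] wrist [173. 171.]
0.081 -0.0078 side [494. 213.] wrist [139. 176.]
0.081 0.0078 side [527. 209.] wrist [173. 176.]
0.091 -0.0078 side [493. 193.] wrist [138. 186.]
0.091 0.0078 side [526. 190.] wrist [174. 186.]
0.109 -0.0078 side [492. 158.] wrist [136. 206.]
0.109 0.0078 side [525. 154.] wrist [176. 206.]
[-5.20603583e-01  5.71710746e-01  1.71839458e+00  1.72451686e-06
  8.51357295e-01 -7.84659199e-01] [ 4.73802304e-02 -5.77959788e+01 -2.20647365e+01  2.25279259e-02
 -3.64697655e-02 -2.63666738e-05]
```

View pics/s3.png

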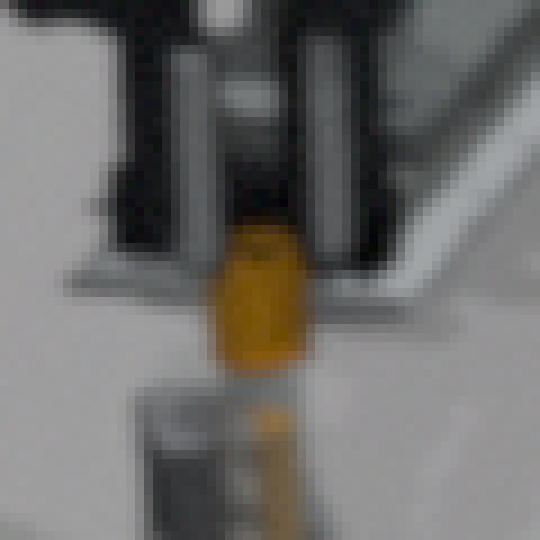

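The cap (s3 crop, 215–310 × 220–370) looks held only near its top. The pad tips end at row ~260, higher than the reported tool pose implies, so I'll check the tip heights against the views.

```bash
python3 - <<'E'
from h import *
import pickle
s0=pickle.load(open("side.pkl","rb"))
for z in(.18,.205,.218,.23,.25): print(z,proj(s0,[.155,.605,z]))
im=s0["image"][30:90,130:205];cv2.imwrite("pics/s4.png",cv2.resize(im,None,fx=6,fy=6,interpolation=0)[:,:,::-1])
t=cam("top");T=np.array([.5424,-.2973])
for z in(.081,.106,.15): print(z,proj(t,[*T,z]))
g=cam("wrist");o=manip.get_position()
r=R.from_rotvec(manip.get_ee_rot()).as_matrix()
for q in [(.011,.006,.022),(-.011,.006,.022),(.011,-.006,.022),(-.011,-.006,.022),(.011,.006,-.003),(.011,-.006,-.003)]: print(q,proj(g,o+r@np.array(q))-[160,120])
E
```

```text
0.18 [173.19190824 103.35967725]
0.205 [172.27253962  94.3507074 ]
0.218 [171.79274701  89.63165675]
0.23 [171.34883697  85.25467626]
0.25 [170.60684284  77.91496015]
0.081 [435.57334959 291.80798688]
0.106 [438.8686029  290.28467141]
0.15 [445.17051927 287.37277724]
(0.011, 0.006, 0.022) [169.88181414 153.44406932]
(-0.011, 0.006, 0.022) [169.28962968 197.91005751]
(0.011, -0.006, 0.022) [142.91021598 153.41391246]
(-0.011, -0.006, 0.022) [143.31691592 197.88121246]
(0.011, 0.006, -0.003) [172.0782034  176.76315803]
(0.011, -0.006, -0.003) [141.00730041 176.72890292]
```

View pics/s4.png

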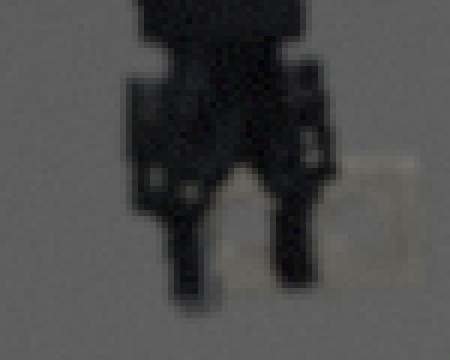

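The start view shows the open fingertips at rows 78–80, so z≈0.247, where 0.218 was expected. The side and wrist views at the rack agree: the real tips sit about 25 mm farther back than stated. I'll regrasp 23 mm lower with a force guard.

```bash
python3 - <<'E'
from h import *
T=np.array([.5424,-.2980])
manip.command_gripper(.05,25)
for z in(.098,.091,.085,.080):
    manip.servo_line([*T,z],rate=.08); f=np.array(manip.get_contact_force()); print(z,f.round(2))
    if abs(f[2])>5: break
f0=f
manip.command_gripper(0,25);f=np.array(manip.get_contact_force())-f0
print("w",manip.get_width(),manip.get_grip_force(),"dF",f,manip.get_time(),manip.get_position())
c=cam("wrist");s=cam("side")
a=c["image"][120:480,160:480]; b=cv2.resize(s["image"][200:320,220:350],None,fx=3,fy=3,interpolation=3)
cv2.imwrite("pics/w5.png",np.hstack([a,b])[:,:,::-1])
E
```

```text
0.098 [-0.71  0.1   0.24]
0.091 [-0.58 -0.67 -0.14]
0.085 [0.18 0.16 0.37]
0.08 [0.67 0.23 0.03]
w 0.014022318053663553 24.343781769275665 dF [-0.76760649  0.21980958  1.33033803] 8.1917 [ 0.54256272 -0.29806834  0.0802167 ]
```

View pics/w5.png

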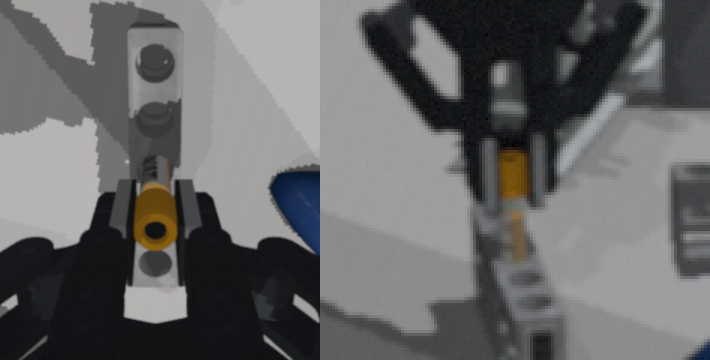

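The wrist view shows the cap (155,215) fully between the pads, and the side view shows the tips just below the cap's lower edge. Next I'll lift and carry it over the pocket.

```bash
python3 - <<'E'
from h import *
p=manip.get_position();manip.command_gripper(0,35)
manip.servo_line([p[0],p[1],.20],rate=.12); print(manip.get_width(),manip.get_contact_force())
P=np.array([.5295,-.0253]); o,q=best([*P,.2],n);print(o,np.round(q,2))
manip.move_to([*P,.2],o); manip.servo_line([*P,.160],rate=.1)
print("w",manip.get_width(),manip.get_grip_force(),manip.get_time(),manip.get_position())
f=lambda q:q
c=cam("wrist");s=cam("side");t=cam("top")
tt=P
for nm,k in(("wrist",c),("side",s),("top",t)):
    print(nm,"foot",proj(k,[*tt,.093]),"captop",proj(k,[*tt,.189]),"rim",[proj(k,[*(P+a*n*.014+b*d*.014),.0845]).round() .tolist() for a,b in((1,1),(1,-1),(-1,-1),(-1,1))])
A=c["image"][:,110:530];B=cv2.resize(s["image"][120:280,240:360],None,fx=3,fy=3)
cv2.imwrite("pics/w6.png",np.hstack([A,B])[:,:,::-1])
E
```

```text
0.0143544667028052 [-0.07039831 -0.46062442 -0.85301541]
[2.49307775 1.91158775 0.        ] [-0.07  0.32  1.86 -0.    0.96  0.19]
w 0.014104001248348328 34.07653748989105 11.2667 [ 0.52966191 -0.02579211  0.15991155]
wrist foot [316.5545224  261.27959851] captop [317.26569412 356.79966328] rim [[341.0, 233.0], [340.0, 279.0], [293.0, 279.0], [292.0, 233.0]]
side foot [289.5016894  201.61559581] captop [287.45110942 149.8976348 ] rim [[299.0, 204.0], [294.0, 209.0], [280.0, 208.0], [285.0, 203.0]]
top foot [288.95204013 281.42354458] captop [284.5157833  273.68096364] rim [[285.0, 272.0], [299.0, 278.0], [293.0, 292.0], [279.0, 286.0]]
```

View pics/w6.png

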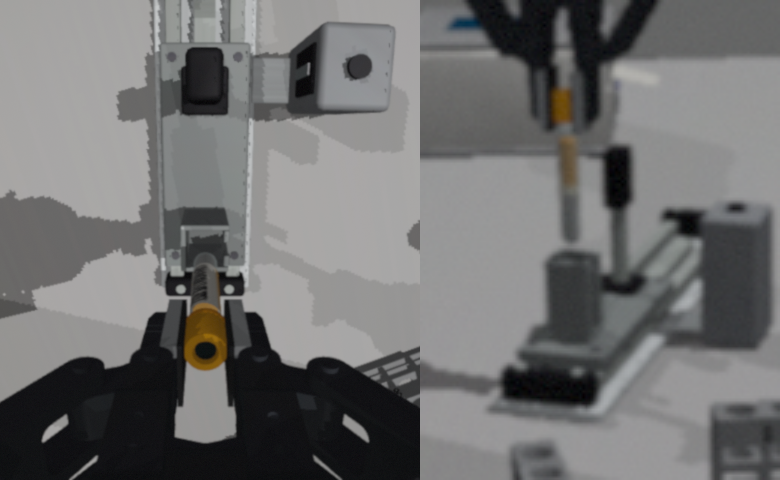

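The wrist view has the foot at (315,258) and the pocket's far rim at row ~225, columns 292–338. That puts the pocket about 2–3 mm further along +y. The side view shows the tube upright over the pocket. I'll shift 2 mm and lower with a force guard.

```bash
python3 - <<'E'
from h import *
P=np.array([.5295,-.0253])+.002*d
manip.servo_line([*P,.160],rate=.05); manip.hold(.2)
f0=np.mean([manip.get_contact_force() for _ in range(5)],0)
for z in(.148,.140,.132,.124,.118,.113,.109,.1065):
    manip.servo_line([*P,z],rate=.07); f=np.array(manip.get_contact_force())-f0; print(z,f.round(1))
    if np.abs(f).max()>5: break
print("w",manip.get_width(),manip.get_time(),manip.get_position())
E
```

```text
0.148 [ 0.1 -0.4  0.8]
0.14 [-0.6 -0.7 -0.1]
0.132 [-0.3 -0.2 -0.7]
0.124 [0.4 0.1 0.6]
0.118 [0.1 0.8 0.7]
0.113 [-0.3  0.3  0.5]
0.109 [ 0.5 -0.   1.2]
0.1065 [-0.9 -0.8  0.4]
w 0.013912343049178842 13.9917 [ 0.52990535 -0.02335019  0.10637444]
```

```bash
python3 - <<'E'
from h import *
P=np.array(manip.get_position())[:2]
manip.command_gripper(.045); manip.hold(.2)
manip.servo_line([*P,.20],rate=.15); 
s=cam("side");t=cam("top");w=cam("wrist")
def cc(c,box,f):
    x0,y0,x1,y1=box;m=f(c["image"][y0:y1,x0:x1].astype(int)).astype(np.uint8)
    k,l,st,ce=cv2.connectedComponentsWithStats(m)
    return sorted([(int(st[i,4]),(ce[i]+[x0,y0]).round(1).tolist(),(st[i,:4]+[x0,y0,0,0]).tolist()) for i in range(1,k)],reverse=True)[:2]
org=lambda im:(im[...,0]>110)&(im[...,0]>im[...,2]+70)
a=cc(s,(270,140,320,230),org);b=cc(t,(265,255,315,305),org);e=cc(w,(240,150,400,420),org)
print(a,b,e,manip.get_time())
for z in(.1145,.123,.132): print(z,proj(s,[*P,z]),proj(t,[*P,z]),proj(w,[*P,z]))
bl=lambda im:im.max(2)<48
g=cc(s,(296,160,316,192),bl);print("grip side",g)
print("wrist",cc(w,(240,0,400,200),bl), "pred top face", [proj(w,[*(P+.09*d+i*n*.008+j*d*.011),.1295]).round(1).tolist() for i in(-1,1) for j in(-1,1)])
if a and b: print(tri(t,b[0][1],s,a[0][1]))
E
```

```text
[(57, [289.9, 184.7], [287, 180, 7, 11])] [] [(558, [318.1, 254.7], [304, 237, 27, 35])] 15.5167
0.1145 [289.36013448 189.99721308] [287.00041852 279.49965252] [318.56716873 251.99627389]
0.123 [289.18176071 185.49200199] [286.6188976  278.84885419] [318.64684232 256.55538405]
0.132 [288.99207234 180.69420683] [286.20635823 278.14516783] [318.73733982 261.73928866]
grip side [(156, [305.4, 178.8], [301, 169, 9, 21])]
wrist [(1943, [316.4, 93.0], [296, 66, 41, 53]), (82, [397.1, 96.3], [395, 88, 5, 18])] pred top face [[303.6, 114.3], [303.4, 69.0], [334.9, 114.3], [335.4, 69.1]]
```

```bash
python3 - <<'E'
from h import *
G=np.array([.5533,.0635])
manip.servo_line([*G,.2],rate=.15);manip.servo_line([*G,.125],rate=.12)
manip.hold(.2);f0=np.mean([manip.get_contact_force() for _ in range(8)],0)
manip.servo_line([*G,.091],rate=.06);print((manip.get_contact_force()-f0).round(1))
manip.command_gripper(0,30);manip.hold(.2)
def F(): 
    f=[]
    for _ in range(6): f.append(manip.get_contact_force());manip.hold(.02)
    return np.mean(f,0)-f0
f=F();print("w",manip.get_width(),manip.get_grip_force(),"n",f[:2]@n,"d",f[:2]@d,f[2],manip.get_position(),manip.get_time())
np.save("f0.npy",f0)
s=cam("side");t=cam("top");save(s,"s7.png");save(t,"t7.png")
E
```

```text
[ 0.3 -0.3  0.2]
w 0.015776752999405882 30.834185779094696 n -2.204610314852871 d 0.1162447627521762 5.445214584701345 [0.5533783  0.06360157 0.09143383] 18.6167
```

```bash
cat >> h.py <<'E'
def F(f0,k=8):
    f=[]
    for _ in range(k): f.append(manip.get_contact_force());manip.hold(.015)
    return np.mean(f,0)-f0
E
python3 - <<'E'
from h import *
f0=np.load("f0.npy");G=np.array([.5533,.0635])
for s in(.03,.06,.085):
    manip.servo_line([*(G+s*d),.091],rate=.07);f=F(f0);print(s,"n %.1f d %.1f z %.1f"%(f[:2]@n,f[:2]@d,f[2]))
for s in np.arange(.086,.1121,.001):
    manip.servo_line([*(G+s*d),.091],rate=.02);f=F(f0);p=np.array(manip.get_position())[:2]
    fd=f[:2]@d;print("%.3f %.2f n %.1f d %.2f z %.1f"%(s,(p-G)@d*1e3,f[:2]@n,fd,f[2]))
    if fd<-4 and s>.09: break
print(manip.get_width(),manip.get_time())
E
```

```text
0.03 n -2.9 d 4.0 z 4.7
0.06 n -2.8 d 3.0 z 4.9
0.085 n -2.8 d 3.2 z 4.6
0.086 85.99 n -2.4 d -0.62 z 5.8
0.087 86.80 n -2.0 d -1.22 z 6.2
0.088 87.78 n -1.9 d -1.04 z 6.1
0.089 88.71 n -2.2 d -1.29 z 6.4
0.090 89.65 n -2.4 d -1.74 z 6.2
0.091 90.60 n -2.0 d -1.82 z 6.0
0.092 91.78 n -2.3 d -1.12 z 5.9
0.093 93.12 n -2.2 d 0.81 z 5.6
0.094 94.10 n -2.1 d 0.30 z 5.2
0.095 95.25 n -2.5 d 1.24 z 5.3
0.096 96.35 n -2.3 d 2.23 z 4.9
0.097 97.42 n -2.6 d 2.06 z 4.9
0.098 98.35 n -2.2 d 1.59 z 5.0
0.099 99.05 n -2.2 d 0.25 z 5.5
0.100 99.42 n -1.6 d -3.00 z 6.3
0.101 99.75 n -1.5 d -6.08 z 7.8
0.015285589761841108 26.9083
```

```bash
python3 - <<'E'
from h import *
f0=np.load("f0.npy");G=np.array([.5533,.0635])
manip.servo_line([*(G+.0995*d),.091],rate=.02);f=F(f0);print("back",f[:2]@d)
manip.command_gripper(.03);manip.hold(.4)
manip.servo_line([*(G+.0992*d),.091],rate=.02);manip.hold(.2);print("free",F(f0)@[*d,0])
s1=cam("side")
manip.command_gripper(0,35);manip.hold(.4);f=F(f0);p=np.array(manip.get_position())[:2]
print("held d %.2f n %.2f z %.2f"%(f[:2]@d,f[:2]@n,f[2]),(p-G)@d,manip.get_width(),manip.get_grip_force())
# gentle probe: stiffness either side
for s in(.0985,.0999,.0992):
    manip.servo_line([*(G+s*d),.091],rate=.02);manip.hold(.1);f=F(f0,12);p=np.array(manip.get_position())[:2];print(s,(p-G)@d*1e3,"d %.2f"%(f[:2]@d))
s=cam("side");w=cam("wrist");P=np.array([.5299,-.0234])+.0992*d
for nm,c in(("s",s),("w",w)):
    im=c["image"].astype(int);m=((im[...,0]>110)&(im[...,0]>im[...,2]+70)).astype(np.uint8);u=proj(c,[*P,.123])
    k,l,st,ce=cv2.connectedComponentsWithStats(m);print(nm,"pred",u.round(1),[(ce[i].round(1).tolist(),int(st[i,4])) for i in range(1,k) if np.hypot(*(ce[i]-u))<25])
save(s,"s8.png");print(manip.get_time())
E
```

```text
back -2.23839306119768
free 0.0630073332550939
held d -0.34 n 0.48 z 0.80 0.09921239139542516 0.015453973050270202 34.82418715953827
0.0985 98.80073670039042 d 3.46
0.0999 99.46818968524892 d -3.42
0.0992 99.28528828899888 d -1.66
s pred [306.2 171.4] [([307.6, 168.9], 54)]
w pred [317.  546.3] []
31.1667
```

```bash
python3 - <<'E'
from h import *
print(manip.sign_off())
E
```

```text
the job is handed in; nothing more can be done
None
```

I handed the job in at about 31 s: the camera shows the tube still in the pocket, and the carriage is held by its grip about 99 mm from its start. The grip forces either side of that point are near-symmetric, as expected with the ball seated in the notch, though I could not read the ball directly.

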